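# Shut the bento's spring-locked slide lid

### The arm

A 6-joint arm with a two-finger parallel gripper is mounted at the origin on the work surface. World frame = base frame: x ahead of the robot, y to its left, z up, the work surface at z = 0. Lengths are in mm, angles in rad, forces in N, time in s.
With the tool pointing down it reaches from about 350 to 925 mm from the base axis. Payload 6.4 kg.
Tool frame: the origin (TCP) lies midway between the tips of the shut fingers; the grasp point (between the pads) lies robot.hold_point_z behind it (robot.hold_point_z is the distance from the TCP to the grasp point, in mm); z points along the fingers, y is the line along which they close (so a half turn about z gives the same grasp; the last joint's range is limited). The gripper opens to 85 mm and grips with 20 to 120 N. Pads are 22 mm wide; open, the fingers measure 114 mm over their backs; the gripper's body (76 mm by 85 mm) begins 54 mm behind the grasp point. The pads swing forward as they close: fully open they stand 13 mm farther back than shut.
Start: joints at [-1.278, 0.245, 1.558, -0, 1.339, -0.174], TCP at [292.526, -580.467, 231.29] pointing down, gripper open.
Joint ranges: [-3.13, 3.13], [-1.02, 2.26], [0.13, 2.54], [-0.95, 4.09], [0.21, 2.88], [-2.74, 2.74]. Speed limits (rad/s): [2.57, 2.57, 3.14, 3.14, 3.14, 3.14].

### API

Orientations are given as a unit quaternion [w, x, y, z].
In Python, from plant import robot gives the robot as it stands. The module is installed in compiled form; this text tells all that it offers.
- The arm moves only by the tool carry_out, never from a script. Its argument "motion" is a list of rows, each a list of 5 numbers: the opening, from 0 (shut) to 1 (fully open), then the shift along the world's x, y, z normalised to -1 to 1, where 1 is 300 mm, then the turn about the world's z normalised to -1 to 1, where 1 is pi/2 rad. A call has 1 to 10 rows; each row is the pose to reach, as a shift and turn from the pose commanded when the call began; what a row does not reach only later rows make up. A row lasts 1/8 s, in which the tool goes at most 62.5 mm and 10.7 degrees, less where a joint would pass 70% of its speed; a pose out of reach is approached as far as the arm can. A call with a number of a shift or a turn outside -1 to 1 is refused whole. A call with a gripper value outside its range is refused whole. The fingers move at their own pace and stop on an object; the grip force is fixed at half the most. Time passes only in rows, so rows that repeat a pose let the fingers close. It gives the time, the measured TCP pose, the force, the opening and the grip force at its end, in the units of the state.
- robot.get_obs(): the state, without advancing time (a new reading comes with each control period).
- robot.camera(name): name is "scene" or "top" or "wrist"; returns (picture, depth): 400x640x3 uint8, red, green, blue; 400x640 float32, mm along the optical axis (not along the pixel's ray), 0 where there is no reading.
- robot.get_calibration(name): a dict with "intrinsics" (3x3 intrinsics, pixels), "R" (3x3) and "t" (3): a world point X has camera coordinates R X + t; the wrist camera has in their place "tool_from_camera" (4x4, takes a point from camera to tool coordinates, whose origin is the TCP and whose axes are the flange's). Camera axes: x right, y down, z forward; pixel columns grow to the right and rows downward; lengths in mm; the calibration is good to about 2 mm. A picture is of the moment at which its call begins: read the wrist's pose just before it. get_calibration takes no time and is no camera call.
- robot.hand_in(): hands the job in; it is judged then, once.
Trained networks look in the newest picture that a camera, given by its name, has taken for a name from the list of things; names that differ only in an ending like _2 or _b are one class to them, and where a whole thing is asked for, a point or a joint stands for the part that bears it (a point fixed in the world has none). Each returns a list of dicts, best first, with "score" (0 to 1); they miss things now and then, are a little off and sometimes report something else, mostly with a low value. They report only what shows in the picture. A call takes as long as a camera call.
- robot.boxes_of(target, camera): "at" ([x, y, z] in mm, in world coordinates, good to about 4 mm: the middle of the surface that is visible of it).
The state is a dict: "time": time; "joint_pos": joint angles; "qd": joint speeds; "tau": joint torques, N m; "ee_pos": TCP position; "tcp_rot": TCP orientation; "ft_force": force on the tool from outside, world axes, zero at the start; "ft_torque": the same for the moment, N m; "width": opening from 0.0 (shut) to 1.0 (fully open); "gripper_force": force on a finger pad.
Only numpy, scipy, OpenCV 4.12 (cv2) and the standard library are available. Lean on these libraries where they do the work, as an engineer would, in place of code of your own. Each camera call takes 0.05 s, during which the arm holds its last target. There are 200 camera calls.

### The job

The white sliding lid of the blue bento stands part open, stopped by a spring catch. Press the orange spring bar beside it down with your fingertips and, keeping the bar held down the whole time, push the lid's dark blue lug along until the lid is fully shut; then let the bar spring back up so that its catch locks the lid. Never force the lid against the raised catch, and leave the other things on the bench standing where they are.

Things in the scene. Friction and masses are not known exactly. Their poses are not given: they have to be found in the camera images.
- bento: Blue lunchbox, fixed to the bench, 160 (x) x 220 (y) x 52 mm high; origin: centre of its underside, z up. All x, y below are in its axes. Food compartment x -20 to +80 mm; low latch bay x -80 to -20 mm (deck 22 mm above the bench), open above, at its ends and on its outer -x side. The lid slides level along +y to shut.
- lid (a joint): Slide of the white lid (104 x 210 x 6 mm, top 58.5 mm above the bench), m: 0 open, 0.080 fully shut at its end stop; grows along bento +y; starts at 0 to 0.030; friction about 1.5 N, stays where left. With the bar up, the catch stops the lid's lug at 0.042; with the bar at least 10 mm down the lug passes over the catch and is clear of it at 0.072; the bar let up then locks behind it.
- lug_back (a point): Centre of the upright back face (looks to -y; push it to +y) of the dark blue lug, which is fixed to the lid and reaches over the orange bar. 61 mm above the bench; x = -57.5 mm, y = -45 mm + lid joint value. Lug: x -76 to -20 mm, 20 mm long in y, 47 to 75 mm above the bench. Site axes as the bento's.
- key (a joint): Downward travel of the orange spring bar in m: 0 = up, 0.016 = bottom stop. The spring gives about 2.5 N at 0 and 6.5 N at the bottom; it returns by itself when let go. The whole bar goes straight down and stays level wherever it is pressed.
- key_pad (a point): Centre of the flat top of the orange spring bar, 44 mm above the bench when up, moves with it. Top is 43 mm wide (x -79 to -36 mm), 165 mm long (y -100 to +65 mm), and runs under the lug with a 3 mm gap, so a fingertip can press it behind the lug and slide along it while pushing the lug. Site axes as the bento's.
- catch_top (a point): Centre of the top of the catch: an orange tooth, 10 x 10 mm in plan, part of the bar and moving with it, 13 mm higher than the bar's top, beside its inner edge at x -36 to -26 mm, y +17 to +27 mm; top 57 mm above the bench when up. Keep the fingertips clear of it while sliding (x below -38 mm).
- bottle: Stainless steel drink bottle, 68 mm diameter, 215 mm tall, loose; origin at the centre of its underside. Leave alone.
- snack_cup: Green silicone snack cup, 72 mm across the rim, 48 mm tall, loose; origin at the centre of its underside. Leave alone.
- ramekin: White ceramic ramekin, 88 mm across, 42 mm tall, loose; origin at the centre of its underside. Leave alone.
- spoon: Bamboo spoon lying flat, 190 mm long along its x axis, loose; origin near its middle at its underside. Leave alone.
- apple: Red apple, 74 mm across, 67 mm tall, loose; origin at the centre of its underside. Leave alone.
- jar: Amber glass jar with a brass-coloured cap, 54 mm diameter, 75 mm tall, loose; origin at the centre of its underside. Leave alone.

How it is judged (in metres and radians):
On the way, in this order (a step that is already met when the one before it is completed fails the run):
1. the robot's fingers hold the orange bar down at least 9 mm while the lid is still behind the catch (value of joint key above 0.009 m and value of joint lid below 0.044 m), for 0.1 s.
2. the lid has been pushed past the catch and shut while the fingers still hold the bar down (value of joint lid above 0.075 m and value of joint key above 0.008 m), for 0.05 s.
At the end, for the whole second after the job is handed in: The lid is shut to within 5 mm of its end stop and at rest, the orange bar is back up to within 2 mm so that its catch stands behind the lug, and none of the other things has moved by more than 20 mm (value of joint lid above 0.075 m and value of joint key below 0.002 m and velocity of joint lid between -0.01 and 0.01 m/s and distance of each of bottle, snack_cup, ramekin, spoon, apple, jar from where it was at the start of the episode below 0.02 m); the robot touches nothing.
It fails at once if the lid is forced hard against or over the raised catch with the bar not pressed down (value of joint lid between 0.0435 and 0.07 m and value of joint key below 0.006 m).
It fails at once if another thing on the bench is lifted, carried, knocked or pushed more than 20 mm from its place (distance of any of bottle, snack_cup, ramekin, spoon, apple, jar from where it was at the start of the episode above 0.02 m).
It also fails if it takes over 38 s, if anything falls off the work surface, if the arm or the gripper's body presses on something with over 40 N, if the wrist force passes 120 N, or if a joint passes its speed limit or range.

## Working session

There is one attempt and no reset: what is moved stays moved. The work goes in short steps, Python scripts to look and compute and a tool call to move; the robot and the scene stay as the last step left them, time stands still between calls to the robot, and variables do not carry over. Pictures are saved under pics/ and viewed, at most 10 in all, crops included, and the job is handed in when it is done.

Besides the shell and the picture viewer there is one more tool, called after "Request:" by a JSON object that holds its "api" and its "payload", one argument or row to a line. carry_out: Moves the arm, as the interface text tells. Its arguments: {"type":"object","properties":{"motion":{"type":"array","items":{"type":"array","items":{"type":"number","minimum":-1,"maximum":1}}}},"required":["motion"]}

```bash
mkdir -p pics
cat > h.py <<'E'
import numpy as np, cv2
from plant import robot
def cloud(name):
    p,d=robot.camera(name); c=robot.get_calibration(name); K=np.array(c["intrinsics"])
    v,u=np.mgrid[:400,:640]
    X=np.stack([(u-K[0,2])/K[0,0]*d,(v-K[1,2])/K[1,1]*d,d],-1)
    W=(X-np.array(c["t"]))@np.array(c["R"])
    W[d==0]=np.nan
    return p,W
E
python3 - <<'E'
from h import *
o=robot.get_obs(); print(o["ee_pos"],o["tcp_rot"],o["ft_force"],robot.hold_point_z)
p,W=cloud("top"); cv2.imwrite("pics/top.png",p[:,:,::-1]); np.savez("top.npz",p=p,W=W)
for t in ["bento","lug_back","key_pad","catch_top","bottle","jar","apple","snack_cup","ramekin","spoon"]:
    print(t,[(np.round(b["at"]),round(b["score"],2)) for b in robot.boxes_of(t,"top")[:2]])
p,W=cloud("scene"); cv2.imwrite("pics/scene.png",p[:,:,::-1])
E
```

```text
[ 292.35174696 -579.90435739  230.1360388 ] [-9.98367208e-04  9.72884992e-01  2.31287247e-01 -6.92693401e-05] [0.41113995 0.57968648 0.11458212] 18.700000000000003
bento [(array([560., -79.,  54.]), 0.7)]
lug_back [(array([ 575., -113.,   62.]), 0.75)]
key_pad [(array([498., -97.,  45.]), 0.7)]
catch_top [(array([501., -93.,  41.]), 0.92)]
bottle [(array([583., 242., 167.]), 0.83)]
jar [(array([439.,  77.,  76.]), 0.94)]
apple [(array([ 565., -305.,   60.]), 0.56), (array([497., -97.,  46.]), 0.36)]
snack_cup [(array([698., -11.,  16.]), 0.86)]
ramekin [(array([587., 128.,   5.]), 0.69)]
spoon [(array([ 680., -156.,   19.]), 0.8)]
```

View pics/top.png

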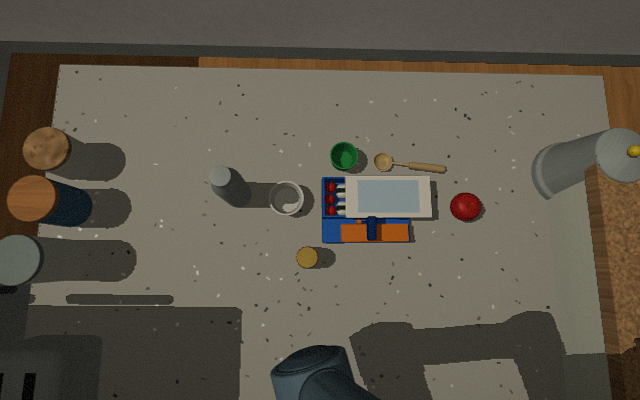

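View pics/scene.png

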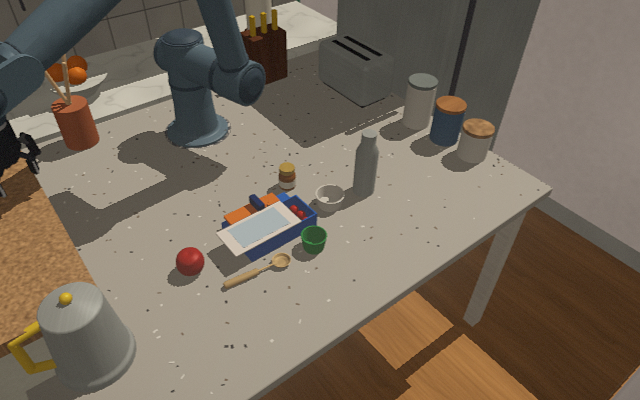

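The top view shows the bento at about px (375,210), its orange bar at (375,233), and the lug at (372,228). World +y is image left, and the jar at (307,257) lies beyond the bar's +y end. Next I fit the bento pose from the orange bar and the lid.

Run:
```python
from h import *
z=np.load("top.npz"); p,W=z["p"],z["W"]
hsv=cv2.cvtColor(p,cv2.COLOR_RGB2HSV); H,S,V=[hsv[...,i].astype(int) for i in range(3)]
roi=np.zeros(H.shape,bool); roi[165:250,310:440]=1
x,y,h=W[...,0],W[...,1],W[...,2]
def rep(n,m):
    P=W[m]; P=P[np.isfinite(P[:,0])]
    r=cv2.minAreaRect(P[:,:2].astype(np.float32)); print(n,len(P),"rect",np.round(r[0],1),np.round(r[1],1),round(r[2],2),"z",np.round(np.percentile(P[:,2],[5,50,95]),1))
    print("  x",np.round(np.percentile(P[:,0],[1,99]),1),"y",np.round(np.percentile(P[:,1],[1,99]),1), np.round(cv2.boxPoints(r),0).tolist())
rep("orange",roi&(H>5)&(H<20)&(S>180)&(V>120)&(h>35)&(h<52))
rep("lid",roi&(h>54)&(h<64)&(V>120)&(S<100))
rep("lug",roi&(h>67)&(h<82))
rep("blue deck",roi&(H>100)&(H<125)&(S>150)&(h>12)&(h<30))
rep("box+lid",roi&(h>47)&(h<64))
ys=np.arange(395,180);
```

```text
orange 910 rect [503.4 -84.4] [ 49.4 163.6] 0.34 z [41.3 44.  46.4]
  x [478.6 520.6] y [-164.5   -3.1] [[478.0, -3.0], [479.0, -166.0], [529.0, -166.0], [528.0, -2.0]]
lid 3489 rect [ 586.9 -117.1] [102.1 209. ] 0.73 z [56.3 58.9 61.5]
  x [537.7 637.4] y [-219.1  -14.4] [[535.0, -13.0], [537.0, -222.0], [639.0, -221.0], [637.0, -12.0]]
lug 218 rect [497.7  -4.5] [ 55.8 165.6] 9.19 z [71.5 74.7 77.3]
  x [458.  536.2] y [-83.3  70.6] [[457.0, 73.0], [483.0, -91.0], [538.0, -82.0], [512.0, 82.0]]
blue deck 780 rect [555.6 -66.4] [156.2 218.2] 0.49 z [18.9 22.2 26.2]
  x [477.  632.5] y [-174.7   42.6] [[477.0, 42.0], [478.0, -176.0], [635.0, -175.0], [633.0, 43.0]]
box+lid 3780 rect [565.3 -74.9] [204.  297.6] 0.87 z [54.8 58.8 61.5]
  x [516.7 637.8] y [-219.4   41.3] [[461.0, 72.0], [466.0, -225.0], [670.0, -222.0], [665.0, 75.0]]
```

The fit gives a bento origin near (556.5, -67) with yaw about 0.5°. The lug back face is at y ≈ -85, so the lid is at about 27 mm. I'll shut the fingers, turn the tool's closing line along world y, and go above the bar behind the lug at about (499, -122).

Request:
{"api": "carry_out", "payload": {
  "motion": [
    [0,0.4,1,0,-0.29],
    [0,0.4,1,0,-0.29],
    [0,0.4,1,0,-0.29],
    [0,0.4,1,0,-0.29],
    [0,0.4,1,0,-0.29],
    [0,0.4,1,0,-0.29],
    [0,0.4,1,0,-0.29]
  ]
}}

```text
time: 1.48
ee_pos: [412.8, -280.4, 231.6]
tcp_rot: [0.0, 1.0, 0.006, 0.0]
ft_force: [-0.3, 0.4, -0.5]
width: 0.001
gripper_force: 0.0
```

Request:
{"api": "carry_out", "payload": {
  "motion": [
    [0,0.29,0.527,0,0],
    [0,0.29,0.527,0,0],
    [0,0.29,0.527,0,0],
    [0,0.29,0.527,-0.1,0],
    [0,0.29,0.527,-0.3,0],
    [0,0.29,0.527,-0.3,0]
  ]
}}

```text
time: 2.22
ee_pos: [496.2, -122.2, 136.8]
tcp_rot: [-0.002, 1.0, 0.005, -0.005]
ft_force: [0.2, -0.3, 0.7]
width: -0.002
gripper_force: 0.0
```

Run:
```python
from h import *
o=robot.get_obs(); print(o["time"],o["ee_pos"],o["tcp_rot"],o["ft_force"],o["width"])
p,_=robot.camera("wrist"); cv2.imwrite("pics/w1.png",p[:,:,::-1])
p,W=cloud("scene"); cv2.imwrite("pics/s1.png",cv2.resize(p[150:300,180:360,::-1],None,fx=4,fy=4))
p,W=cloud("top"); h=W[...,2]
m=np.zeros(h.shape,bool); m[200:250,345:420]=1; m&=(h>68)&(h<82)&(abs(W[...,0]-508)<35); P=W[m]
print(np.round(np.percentile(P,[2,10,50,90,98],axis=0),1),len(P))
```

```text
2.225 [ 496.22087636 -122.17578302  136.7545893 ] [-0.00229023  0.99997469  0.00467795 -0.00484745] [ 0.17716112 -0.32631768  0.74225072] -0.002065069138058303
[[481.9 -82.8  70. ]
 [486.5 -80.7  72.3]
 [507.8 -72.6  74.6]
 [531.2 -64.5  76.6]
 [536.  -63.7  77.6]] 211
```

View pics/w1.png

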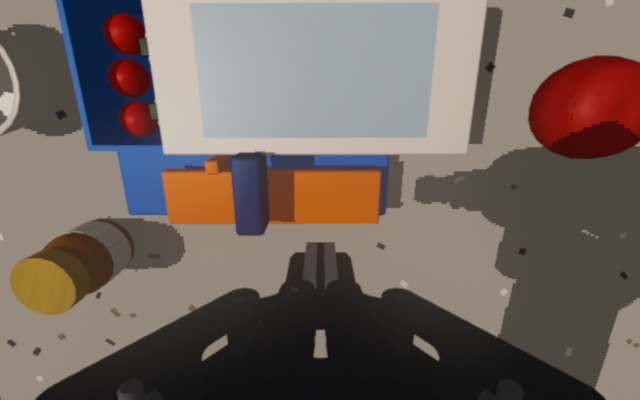

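View pics/s1.png

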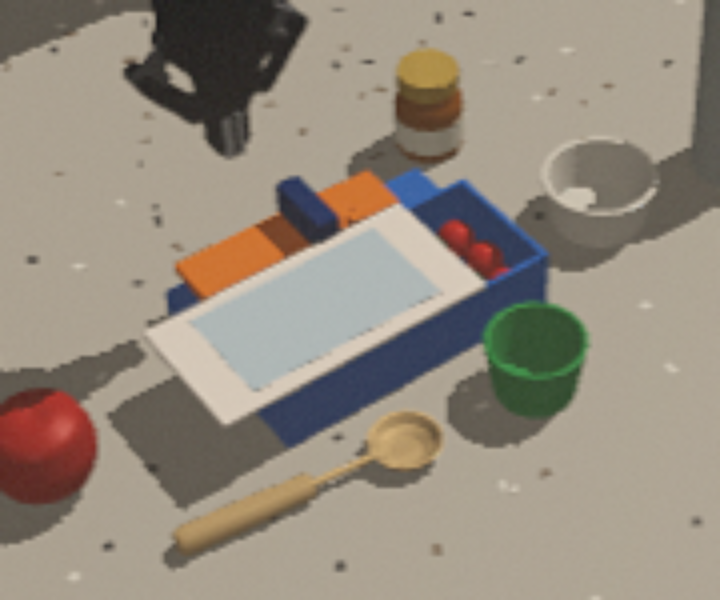

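The wrist view shows the shut fingers at px (320,260), behind the lug at (250,190), with the bar clear below. The catch is at (212,165) on the far side of the lug. I'll descend over the bar, then press.

Request:
{"api": "carry_out", "payload": {
  "motion": [
    [0,0,-0.02,-0.1,0],
    [0,0,-0.02,-0.2,0],
    [0,0,-0.02,-0.28,0],
    [0,0,-0.02,-0.31,0],
    [0,0,-0.02,-0.33,0],
    [0,0,-0.02,-0.35,0],
    [0,0,-0.02,-0.365,0],
    [0,0,-0.02,-0.365,0]
  ]
}}

```text
time: 3.38
ee_pos: [500.9, -129.3, 32.8]
tcp_rot: [0.001, 1.0, 0.006, 0.001]
ft_force: [1.0, -3.4, 5.2]
width: 0.001
gripper_force: 2.4
```

Run:
```python
from h import *
o=robot.get_obs(); print(o["time"],o["ee_pos"],o["tcp_rot"],o["ft_force"],o["width"])
p,W=cloud("top"); h=W[...,2]
hsv=cv2.cvtColor(p,cv2.COLOR_RGB2HSV).astype(int); H,S,V=[hsv[...,i] for i in range(3)]
m=(H>5)&(H<20)&(S>170)&(abs(W[...,0]-500)<20)&(abs(W[...,1]+85)<80)
for a,b in [(-165,-90),(-60,-5)]:
    k=m&(W[...,1]>a)&(W[...,1]<b); print(k.sum(),np.nanmedian(h[k]))
p,W=cloud("scene"); cv2.imwrite("pics/s2.png",cv2.resize(p[150:300,180:360,::-1],None,fx=4,fy=4))
```

```text
3.375 [ 500.85969381 -129.28824401   32.8220667 ] [9.26239941e-04 9.99982727e-01 5.62430664e-03 1.43377746e-03] [ 0.97430258 -3.36903507  5.15819801] 0.0011482746159156385
26 32.41653564466923
350 33.009608498623976
```

View pics/s2.png

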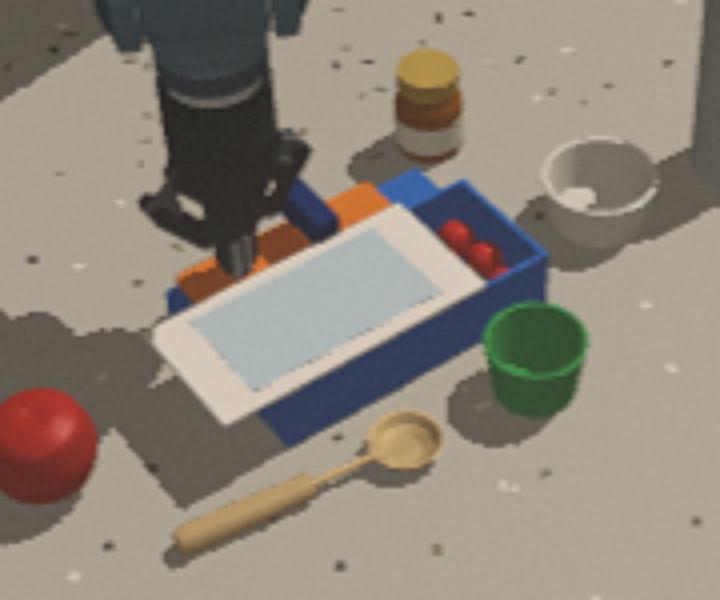

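The bar reads about 33 mm high, so it is about 11 mm down. The fingertip at px (235,260) stands on it, and the gripper's knuckle is just at the lug at (305,200). I'll press 2 mm more, hold, then slide slowly in +y.

Request:
{"api": "carry_out", "payload": {
  "motion": [
    [0,-0.003,0,-0.006,0],
    [0,-0.006,0,-0.008,0],
    [0,-0.006,0.015,-0.008,0],
    [0,-0.006,0.03,-0.008,0],
    [0,-0.006,0.045,-0.008,0],
    [0,-0.006,0.06,-0.008,0],
    [0,-0.006,0.075,-0.008,0],
    [0,-0.006,0.09,-0.008,0],
    [0,-0.006,0.1,-0.008,0],
    [0,-0.006,0.1,-0.008,0]
  ]
}}

```text
time: 4.72
ee_pos: [498.5, -99.2, 30.4]
tcp_rot: [0.001, 1.0, 0.006, 0.001]
ft_force: [-0.6, -4.3, 7.0]
width: 0.002
gripper_force: 3.4
```

```bash
cat > m.py <<'E'
from h import *
o=robot.get_obs(); print(o["time"],o["ee_pos"],o["ft_force"])
p,W=cloud("top"); h=W[...,2]
hsv=cv2.cvtColor(p,cv2.COLOR_RGB2HSV).astype(int); H,S,V=[hsv[...,i] for i in range(3)]
m=(H>5)&(H<20)&(S>170)&(abs(W[...,0]-500)<20)&(abs(W[...,1]+85)<80)
print("bar",m.sum(),np.nanmedian(h[m]))
m=(h>54)&(h<64)&(V>100)&(S<100)&(W[...,0]>545)&(W[...,0]<632)&(W[...,1]<60)&(W[...,1]>-230)
y=W[...,1][m]; print("lid y",np.percentile(y,[.5,1,50,99,99.5]))
E
python3 m.py
```

```text
4.725 [498.51768718 -99.16523032  30.38836742] [-0.62803233 -4.28013847  6.9891968 ]
bar 314 30.485301777330633
lid y [-210.00464207 -209.03751393  -75.27301199   -2.85076641   -2.22238481]
```

The bar is 13.5 mm down and the lid has advanced about 11 mm, to roughly 39 mm. I'll keep pushing.

Request:
{"api": "carry_out", "payload": {
  "motion": [
    [0,0,0.015,0,0],
    [0,0,0.03,0,0],
    [0,0,0.045,0,0],
    [0,0,0.06,0,0],
    [0,0,0.075,0,0],
    [0,0,0.09,0,0],
    [0,0,0.105,0,0],
    [0,0,0.12,0,0],
    [0,0,0.13,0,0],
    [0,0,0.13,0,0]
  ]
}}

```text
time: 6.02
ee_pos: [498.2, -60.0, 30.3]
tcp_rot: [0.001, 1.0, 0.006, 0.0]
ft_force: [-1.7, -4.7, 7.8]
width: -0.0
gripper_force: 3.7
```

```bash
python3 m.py
```

```text
6.025 [498.19813735 -60.00856321  30.33833452] [-1.66255183 -4.71875362  7.76799901]
bar 30 30.387062368443097
lid y [-170.23202885 -169.83379121  -41.13785505   36.69925497   36.85063685]
```

Request:
{"api": "carry_out", "payload": {
  "motion": [
    [0,0,0.004,0,0],
    [0,0,0.008,0,0],
    [0,0,0.008,0,0]
  ]
}}

```text
time: 6.45
ee_pos: [498.3, -58.5, 30.4]
tcp_rot: [0.002, 1.0, 0.006, 0.0]
ft_force: [-2.7, -9.0, 8.6]
width: -0.0
gripper_force: 5.1
```

Request:
{"api": "carry_out", "payload": {
  "motion": [
    [0,0,0.006,0,0],
    [0,0,0.006,0,0]
  ]
}}

```text
time: 6.7
ee_pos: [498.6, -57.6, 30.8]
tcp_rot: [0.002, 1.0, 0.006, 0.001]
ft_force: [-3.3, -12.9, 9.2]
width: -0.003
gripper_force: 6.5
```

The push force climbs while the tool is nearly stationary, so the lid is at its end stop. I'll back off a little, then rise.

Request:
{"api": "carry_out", "payload": {
  "motion": [
    [0,0,-0.02,0,0],
    [0,0,-0.04,0,0],
    [0,0,-0.04,0.03,0],
    [0,0,-0.04,0.06,0],
    [0,0,-0.04,0.15,0],
    [0,0,-0.04,0.3,0],
    [0,-0.2,-0.2,0.5,0],
    [0,-0.4,-0.4,0.5,0],
    [0,-0.4,-0.4,0.5,0],
    [0,-0.4,-0.4,0.5,0]
  ]
}}

```text
time: 7.95
ee_pos: [376.0, -176.7, 180.0]
tcp_rot: [0.001, 1.0, 0.003, 0.0]
ft_force: [0.9, -0.1, -0.8]
width: 0.003
gripper_force: 0.0
```

```bash
python3 m.py
python3 - <<'E'
from h import *
p,W=cloud("scene"); cv2.imwrite("pics/s3.png",cv2.resize(p[150:300,180:360,::-1],None,fx=4,fy=4))
E
```

```text
7.95 [ 375.97160095 -176.73879394  179.9940232 ] [ 0.86827274 -0.10506696 -0.8186335 ]
bar 911 44.01575400955951
lid y [-169.71705114 -168.83465372  -65.77888012   36.78656407   36.8981124 ]
```

View pics/s3.png

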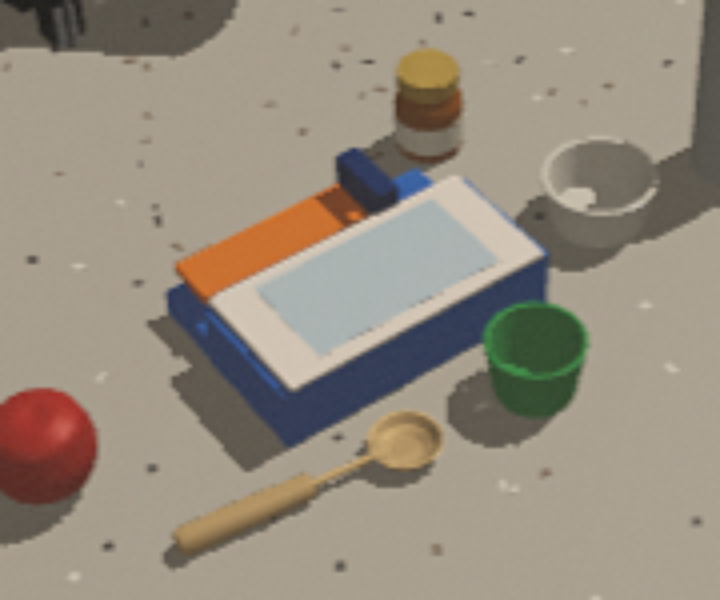

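The bar is up at 44 mm, the lid is shut, the catch at px (352,215) stands behind the lug at (367,180), and nothing else has moved.

```bash
python3 -c "
from plant import robot
print(robot.hand_in())"
```

```text
the job is handed in; nothing more can be done
None
```

The lid is fully shut with the bar sprung back up and its catch behind the lug, the other things are where they were, and the job is handed in (no verdict was returned).

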